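Refill the wide tilt-out bin with ball knobs

ROBOT

A 7-joint arm with a two-finger parallel gripper is mounted at the origin on the work surface. World frame = base frame: x ahead of the robot, y to its left, z up, the work surface at z = 0. Lengths are in m, angles in rad, forces in N, time in s.
With the tool pointing down it reaches from about 0.35 to 0.9 m from the base axis. Payload 8.1 kg.
Tool frame: the origin (TCP) lies on the centre line of the jaws, within the pads' length; the fingertips stand 19 mm ahead of it and the grasp point (between the pads) is the TCP (arm.tip_reach is the distance from the TCP to the fingertips, in m); z points along the fingers, y is the line along which they close (so a half turn about z gives the same grasp; the last joint's range is limited). The gripper opens to 92 mm and grips with 3 to 60 N. Pads are 19 mm wide; open, the fingers measure 130 mm over their backs; the gripper's body (75 mm by 190 mm) begins 47 mm behind the grasp point.
Start: joints at [1.212, 0.434, 0.025, 1.573, -0.012, 1.134, -0.075], TCP at [0.158, -0.605, 0.246] pointing down, gripper open.
Joint ranges: [-2.62, 2.62], [-0.44, 2.09], [-1.27, 1.32], [0.08, 2.57], [-1.32, 4.46], [0.12, 2], [-2.74, 2.74]. Speed limits (rad/s): [2.22, 2.22, 3.01, 3.01, 3.14, 3.14, 3.14].

INTERFACE

Orientations are given as a rotation vector (axis times angle).
In Python, from cell import arm gives the robot as it stands.
- The arm moves only by the tool arm_command, never from a script. Its argument "targets" is a list that holds one entry, the list of rows, each a list of 6 numbers: the shift along the tool's x, y, z in m, then the turn, a rotation vector about the tool's x, y, z in rad. A call has 1 to 10 rows; each row shifts and turns the commanded pose from where the row before left it, along the tool's axes as they then stand; what a row does not reach is not made up. A row lasts 1/8 s, in which the tool goes at most 62.5 mm and 10.7 degrees, less where a joint would pass 70% of its speed; a pose out of reach is approached as far as the arm can. A call with a gripper value outside its range is refused whole. "jaw" is the finger opening in m, from 0 to 0.0918, set as the call begins (left out, the last holds). The fingers move at their own pace and stop on an object; "newtons" is the grip in N (left out, the last holds). Time passes only in rows, so rows that do not move let the fingers close. It gives the time, the measured TCP pose, the force, the opening and the grip force at its end, in the units of the state.
- arm.observe(): the state, without advancing time (a new reading comes with each control period).
- arm.get_image(name): name is "scene" or "side" or "wrist"; returns a dict with "pixels" (480x640x3 uint8, red, green, blue), "z_map" (480x640 float32, m along the optical axis (not along the pixel's ray), 0 where there is no reading), "fx", "fy", "cx", "cy" (pixels), "xyz" and "rotation" of the camera in the world; the wrist camera has in their place "T_tool_cam" (4x4, takes a point from camera to tool coordinates, whose origin is the TCP and whose axes are the flange's). Camera axes: x right, y down, z forward; pixel columns grow to the right and rows downward; lengths in m; the calibration is good to about 2 mm. A picture is of the moment at which its call begins: read the wrist's pose just before it.
- arm.sign_off(): hands the job in; it is judged then, once.
The state is a dict: "clock": time; "joints": joint angles; "dq": joint speeds; "joint_efforts": joint torques, N m; "position": TCP position; "ee_rot": TCP orientation; "force": force on the tool from outside, world axes, zero at the start; "ft_torque": the same for the moment, N m; "width": opening from 0.0 (shut) to 1.0 (fully open); "gripper_force": force on a finger pad.
Only numpy, scipy, OpenCV 4.12 (cv2) and the standard library are available. Lean on these libraries where they do the work, as an engineer would, in place of code of your own. Each camera call takes 0.05 s, during which the arm holds its last target. There are 200 camera calls.

TASK

Pull the wide tilt-out bin (not the narrow one) open to its stop by its bar. Then take the little aluminium pan that holds the two ball knobs, carry it with both knobs in it over the open bin and tip both of them in. Stand the empty pan upright on the bench again and leave the bin open.

Things in the scene. Friction and masses are not known exactly. Their poses are not given: they have to be found in the camera images.
- wide_pull (a point): middle of the wide bin's pull bar: level steel, 10 mm thick, 100 mm long, 40 mm clear of the grey front's face, 5 mm above its top edge. Turns with the bin: x into the housing, y along the bar, z up the front. Hinge line: at x=45, z=-145 mm, along y (30 mm above the bench). Inside of the open-topped bin: x 49 to 126, y -84 to 84, z -141 (floor) to -55 mm (back wall's top).
- wide_bin (a joint): opening angle of the wide tilt-out bin, the grey front in the wider (190 mm) of two fixed white housings (150 deep, 172 high; the other is 120 wide): 0 shut, 0.70 rad at its stop, top towards the robot; starts 0 to 0.1. Stiff hinge (2 N at the bar), stays where left. At the stop its mouth, 95 mm deep, 165 wide, lies just in front of the housing, rims 137 to 155 mm above the bench.
- pan_handle (a point): on the pan's upright black post (16 x 24 x 85 mm high), 60 mm above the pan's underside, z up. The pan (not the like one with nuts; 90 mm wide, walls 28 high, 0.2 kg) reaches to -x: flat floor 3 mm thick from x=-10 to -80 mm, then a ramp rising 18 degrees to the open lip at x=-115, z=-46. Tip the lip down 45 to 55 degrees and the knobs roll out over it.
- knob_a_center (a point): one of two identical ball knobs that lie in the pan: a black plastic ball of 26 mm with a brass collar (14 mm across, 2 mm proud) on one side; 30 g; it rolls freely. The point is the centre of the ball.
- knob_b_center (a point): one of two identical ball knobs that lie in the pan: a black plastic ball of 26 mm with a brass collar (14 mm across, 2 mm proud) on one side; 30 g; it rolls freely. The point is the centre of the ball.

How it is judged:
By the outcome, as a careful person would: the job done as asked, in the order asked, and still so for the second after the job is handed in, with the robot touching nothing.
It also fails if it takes over 72 s, if anything falls off the work surface, if the arm or the gripper's body presses on something with over 40 N, if the wrist force passes 120 N, or if a joint passes its speed limit or range.

## Working session

There is one attempt and no reset: what is moved stays moved. The work goes in short steps, Python scripts to look and compute and a tool call to move; the robot and the scene stay as the last step left them, time stands still between calls to the robot, and variables do not carry over. Pictures are saved under pics/ and viewed, at most 10 in all, crops included, and the job is handed in when it is done.

Besides the shell and the picture viewer there is one more tool, called after "Request:" in YAML: its name, and indented under it one key for each argument. arm_command: Moves the arm, as the interface text tells. Its arguments: {"type":"object","properties":{"targets":{"type":"array","items":{"type":"array","items":{"type":"array","items":{"type":"number"}}}},"jaw":{"type":"number"},"newtons":{"type":"number"}},"required":["targets"]}

```bash
mkdir -p pics; cat > h.py <<'E'
import numpy as np,cv2
from scipy.spatial.transform import Rotation as R
from cell import arm
def cam(n):
    s=arm.observe(); im=arm.get_image(n)
    if n=="wrist":
        T=np.eye(4);T[:3,:3]=R.from_rotvec(s["ee_rot"]).as_matrix();T[:3,3]=s["position"];T=T@im["T_tool_cam"]
    else:
        T=np.eye(4);r=np.array(im["rotation"]);T[:3,:3]=r if r.shape==(3,3) else R.from_rotvec(r).as_matrix();T[:3,3]=im["xyz"]
    z=im["z_map"];v,u=np.mgrid[:480,:640]
    P=np.stack([(u-im["cx"])/im["fx"]*z,(v-im["cy"])/im["fy"]*z,z],-1)@T[:3,:3].T+T[:3,3]
    P[z==0]=np.nan
    return im,T,P
def save(n,im): cv2.imwrite("pics/"+n+".png",im["pixels"][:,:,::-1])
E
python3 - <<'E'
from h import *
s=arm.observe();print({k:np.round(v,3) for k,v in s.items()})
for n in("scene","side"):
    im,T,P=cam(n);save(n+"0",im);np.savez(n+"0.npz",P=P,px=im["pixels"],T=T);print(n,T.round(3),im["fx"],np.shape(im["rotation"]))
E
```

```text
{'clock': np.float64(0.0), 'joints': array([ 1.212,  0.435,  0.025,  1.574, -0.012,  1.134, -0.075]), 'dq': array([-0.001,  0.001, -0.001,  0.   ,  0.   , -0.   ,  0.   ]), 'joint_efforts': array([ 0.0000e+00, -6.6787e+01,  9.8500e-01, -3.1447e+01, -6.1000e-02,
        4.3000e-02,  0.0000e+00]), 'position': array([ 0.158, -0.604,  0.245]), 'ee_rot': array([-3.114e+00, -4.000e-01,  1.000e-03]), 'force': array([ 0.039,  0.527, -0.404]), 'ft_torque': array([-0.015,  0.039, -0.05 ]), 'gripper_force': np.float64(0.0), 'width': np.float64(1.001)}
scene [[ 0.892  0.331 -0.308  0.83 ]
 [ 0.452 -0.639  0.622 -0.491]
 [ 0.009 -0.694 -0.72   0.752]
 [ 0.     0.     0.     1.   ]] 511.52018147635835 (3,)
side [[-0.911 -0.326  0.254  0.254]
 [-0.413  0.705 -0.576  0.669]
 [ 0.009 -0.629 -0.777  1.013]
 [ 0.     0.     0.     1.   ]] 581.1340725598112 (3,)
```

View pics/scene0.png

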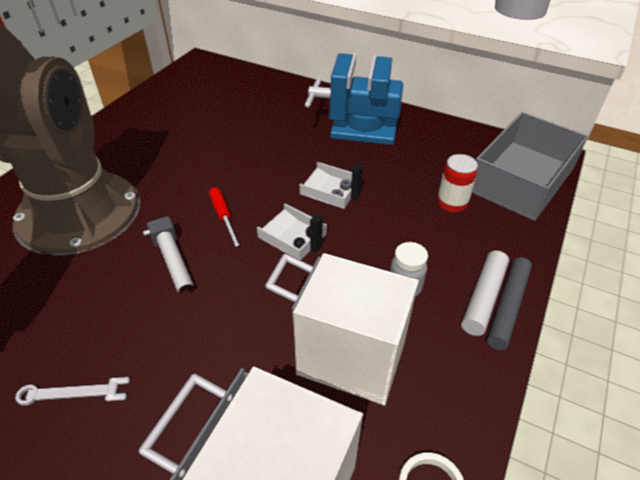

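View pics/side0.png

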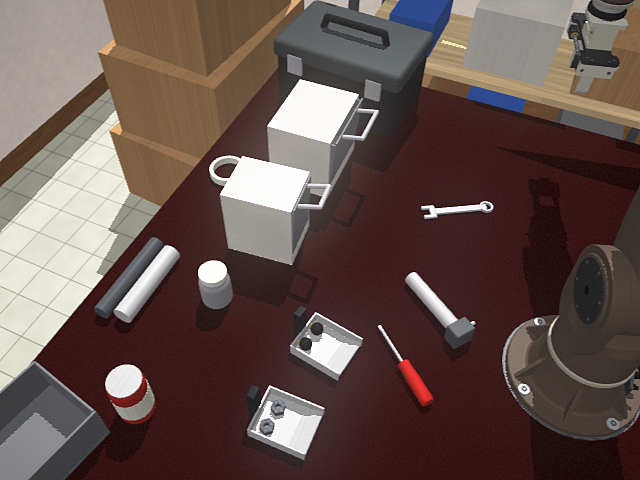

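The scene and side views show the pan with two black balls at scene (292,232) / side (326,345), with its post at scene (316,233). The nut pan is behind it at scene (335,185). The wide bin's bar runs from (150,452) to (195,380) in the scene view and sits at (362,123) in the side view.

```bash
python3 - <<'E'
from h import *
for n in("scene","side"):
    d=np.load(n+"0.npz");P=d["P"];px=d["px"].astype(int);x,y,z=P[...,0],P[...,1],P[...,2]
    print(n)
    m=(abs(z-.172)<.006)&(px.min(-1)>120)&(x>.3)
    k,l,st,c=cv2.connectedComponentsWithStats(m.astype(np.uint8))
    for i in range(1,k):
        if st[i,4]>1000:
            r=cv2.minAreaRect(P[l==i][:,:2].astype(np.float32)*1000);print("top",st[i],np.round(cv2.boxPoints(r)).tolist(),np.round(r[1]))
    # bar pixels: bright, z .17-.2, not roof
    m=(z>.12)&(z<.21)&(px.min(-1)>90)&(x>.3)&(x<.8)&(y<-.0)
    m&=cv2.dilate(((l>0)).astype(np.uint8),np.ones((5,5)))==0
    k,l,st,c=cv2.connectedComponentsWithStats(m.astype(np.uint8))
    for i in range(1,k):
        if st[i,4]>80:
            Q=P[l==i];print("bar?",st[i],Q.min(0).round(3),Q.max(0).round(3)); 
            r=cv2.minAreaRect(Q[:,:2].astype(np.float32)*1000);print(np.round(cv2.boxPoints(r)).tolist())
    c0=(292,232) if n=="scene" else (326,345)
    w=np.zeros(z.shape,bool);w[c0[1]-50:c0[1]+50,c0[0]-50:c0[0]+50]=1
    m=w&(px.min(-1)>110)&(z<.06)&(z>-.01)
    k,l,st,c=cv2.connectedComponentsWithStats(m.astype(np.uint8));i=1+st[1:,4].argmax()
    Q=P[l==i];r=cv2.minAreaRect(Q[:,:2].astype(np.float32)*1000);print("pan",st[i],np.round(cv2.boxPoints(r)).tolist(),Q[:,2].max())
    m=w&(px.max(-1)<75)&(z>.04)&(z<.1)&(x>.3);Q=P[m];print("post",len(Q),np.median(Q,0).round(3),Q.min(0).round(3),Q.max(0).round(3))
    r=cv2.minAreaRect(Q[:,:2].astype(np.float32)*1000);print(np.round(cv2.boxPoints(r)).tolist())
    Q=P[m&(z>.081)];print("posttop",len(Q),Q.mean(0).round(3) if len(Q) else 0)
E
```

```text
scene
top [ 366   15  259   60 1252] [[300.0, 844.0], [300.0, 828.0], [959.0, 828.0], [959.0, 844.0]] [659.  16.]
top [ 266  253  153   95 7753] [[539.0, -13.0], [552.0, -136.0], [757.0, -113.0], [743.0, 10.0]] [206. 123.]
top [  183   367   180   113 12902] [[603.0, -224.0], [609.0, -377.0], [759.0, -372.0], [754.0, -219.0]] [151. 153.]
top [ 140  369  103  111 1382] [[540.0, -236.0], [545.0, -385.0], [599.0, -383.0], [594.0, -234.0]] [ 53. 149.]
bar? [ 293  318  106   48 1618] [ 0.602 -0.128  0.12 ] [ 0.757 -0.088  0.161]
[[602.0, -120.0], [607.0, -144.0], [759.0, -112.0], [754.0, -88.0]]
bar? [339 430  21  50  84] [ 0.753 -0.287  0.12 ] [ 0.756 -0.223  0.139]
[[753.0, -223.0], [756.0, -287.0], [756.0, -287.0], [754.0, -223.0]]
pan [ 257  204   55   57 1714] [[365.0, 111.0], [494.0, 93.0], [511.0, 210.0], [382.0, 228.0]] 0.03167048082027646
post 279 [0.51  0.131 0.07 ] [0.497 0.123 0.04 ] [0.517 0.151 0.088]
[[496.0, 126.0], [514.0, 123.0], [518.0, 148.0], [501.0, 151.0]]
posttop 87 [0.508 0.136 0.085]
side
top [ 267   79   91   67 3538] [[602.0, -221.0], [610.0, -419.0], [762.0, -
[... 431 characters left out ...]
]]
bar? [364  79  17  21 242] [ 0.578 -0.491  0.12 ] [ 0.618 -0.475  0.167]
[[578.0, -475.0], [578.0, -491.0], [618.0, -491.0], [618.0, -475.0]]
bar? [267 131  71  30 881] [ 0.591 -0.251  0.12 ] [ 0.753 -0.216  0.163]
[[589.0, -223.0], [594.0, -251.0], [754.0, -224.0], [749.0, -195.0]]
bar? [246 207  49  23 507] [ 0.59  -0.021  0.12 ] [ 0.69  -0.     0.163]
[[588.0, -7.0], [591.0, -22.0], [690.0, -2.0], [687.0, 13.0]]
pan [ 290  312   73   68 2394] [[383.0, 93.0], [499.0, 77.0], [514.0, 186.0], [398.0, 202.0]] 0.03213628925708778
post 225 [0.503 0.146 0.071] [0.495 0.126 0.04 ] [0.515 0.155 0.09 ]
[[494.0, 129.0], [512.0, 126.0], [517.0, 153.0], [499.0, 156.0]]
posttop 69 [0.506 0.139 0.084]
```

```bash
cat >> h.py <<'E'
def rot(yaw_y,tilt=0):
    # tool z down, tool y horizontal at yaw_y; then tilted by tilt: tool z swings from down toward +y_tool direction
    y=np.array([np.cos(yaw_y),np.sin(yaw_y),0]);z=np.array([0,0,-1.]);x=np.cross(y,z)
    c,s=np.cos(tilt),np.sin(tilt)
    return np.stack([x,c*y+s*np.array([0,0,1.]),c*z+s*y],1)
def rows(p,Rg,n,path=None,start=None):
    s=arm.observe();p0,R0=(np.array(s["position"]),R.from_rotvec(s["ee_rot"]).as_matrix()) if start is None else start
    rv=R.from_matrix(R0.T@Rg).as_rotvec();out=[]
    C=R0.copy();c=p0.copy()
    for i in range(1,n+1):
        g=p0+(np.array(p)-p0)*i/n; G=R0@R.from_rotvec(rv*i/n).as_matrix()
        r=np.r_[C.T@(g-c),R.from_matrix(C.T@G).as_rotvec()].round(4)
        out.append(r.tolist()); c=c+C@r[:3];C=C@R.from_rotvec(r[3:]).as_matrix()
    print(out); print("step",np.linalg.norm(out[0][:3]),np.degrees(np.linalg.norm(out[0][3:])))
    return c,C
E
python3 - <<'E'
from h import *
for n in("scene","side"):
    d=np.load(n+"0.npz");P=d["P"];px=d["px"].astype(int);x,y,z=P[...,0],P[...,1],P[...,2]
    ex=np.array([.9993,.037]);o=np.array([.606,-.316])
    a=(P[...,:2]-o)@ex;b=(P[...,:2]-o)@np.array([-.037,.9993])
    m=(z>.13)&(z<.2)&(a<-.005)&(a>-.1)&(abs(b)<.1)&(px.min(-1)>60)
    print(n,m.sum())
    for lo in np.arange(-.1,0,.01):
        k=m&(a>=lo)&(a<lo+.01)
        if k.sum()>5: print(round(lo,3),k.sum(),b[k].min().round(3),b[k].max().round(3),np.percentile(z[k],[5,50,95]).round(3),a[k].mean().round(4))
c=rows([.55,-.318,.30],rot(.037),10)
E
```

```text
scene 2685
-0.07 115 -0.058 0.048 [0.172 0.174 0.176] -0.0611
-0.06 721 -0.059 0.051 [0.17  0.174 0.177] -0.0556
-0.05 155 -0.059 0.05 [0.168 0.172 0.174] -0.045
-0.04 158 -0.059 0.051 [0.167 0.17  0.172] -0.0351
-0.03 162 -0.059 0.05 [0.164 0.167 0.17 ] -0.025
-0.02 342 -0.067 0.083 [0.164 0.169 0.171] -0.0128
-0.01 1032 -0.066 0.084 [0.152 0.162 0.171] -0.0081
side 612
-0.07 65 -0.056 0.052 [0.167 0.171 0.175] -0.0617
-0.06 102 -0.056 0.053 [0.168 0.172 0.176] -0.0565
-0.05 40 -0.058 0.054 [0.164 0.169 0.173] -0.0455
-0.04 39 -0.057 0.052 [0.161 0.167 0.169] -0.0352
-0.03 38 -0.056 0.053 [0.159 0.165 0.168] -0.0253
-0.02 233 -0.091 0.087 [0.141 0.162 0.17 ] -0.012
-0.01 95 -0.091 0.087 [0.131 0.141 0.167] -0.0087
[[0.0452, -0.0178, -0.0055, -0.0001, -0.0001, -0.1352], [0.0471, -0.0115, -0.0055, -0.0002, -0.0001, -0.1352], [0.0483, -0.0051, -0.0055, -0.0001, -0.0001, -0.1352], [0.0485, 0.0015, -0.0055, -0.0001, -0.0, -0.1352], [0.0479, 0.008, -0.0054, -0.0002, -0.0001, -0.1352], [0.0463, 0.0144, -0.0055, -0.0001, -0.0001, -0.1352], [0.044, 0.0205, -0.0055, -0.0001, -0.0001, -0.1352], [0.0409, 0.0263, -0.0056, -0.0002, -0.0001, -0.1352], [0.0369, 0.0315, -0.0055, -0.0001, -0.0001, -0.1352], [0.0323, 0.0362, -0.0055, -0.0001, -0.0, -0.1352]]
step 0.048888955808035005 7.746393628021085
```

Request:
arm_command:
  targets:
    - [[0.045,-0.018,-0.005,0,0,-0.135],[0.047,-0.012,-0.005,0,0,-0.135],[0.048,-0.005,-0.006,0,0,-0.135],[0.049,0.002,-0.006,0,0,-0.135],[0.048,0.008,-0.005,0,0,-0.135],[0.046,0.014,-0.006,0,0,-0.135],[0.044,0.021,-0.005,0,0,-0.135],[0.041,0.026,-0.006,0,0,-0.135],[0.037,0.032,-0.005,0,0,-0.135],[0.032,0.036,-0.006,0,0,-0.135]]
  jaw: 0.034
  newtons: 30

```text
clock: 1.35
position: [0.5513, -0.3178, 0.3005]
ee_rot: [-2.177, -2.264, 0.001]
force: [0.3, 0.5, -0.3]
width: 0.375
gripper_force: 0.0
```

```bash
python3 - <<'E'
from h import *
s=arm.observe();print(s["clock"],s["position"].round(4),s["joints"].round(2),s["width"],s["force"])
im,T,P=cam("wrist");save("w1",im);print(T.round(3))
z=P[...,2];ex=np.array([.9993,.037]);o=np.array([.606,-.316])
a=(P[...,:2]-o)@ex;b=(P[...,:2]-o)@np.array([-.037,.9993])
m=(z>.13)&(z<.2)&(a<-.035)&(a>-.09)&(abs(b)<.08);Q=np.stack([a,b,z],-1)[m&(abs(b)<.04)]
if len(Q):print(len(Q),np.percentile(Q,[2,50,98],axis=0).round(4),b[m].min(),b[m].max())
m=(z>.13)&(z<.2)&(a<.0)&(a>-.035)&(abs(b)<.08)
print(np.percentile(np.stack([a,b,z],-1)[m],[2,50,98],axis=0).round(4))
rows([.549,-.321,.17],rot(.037,0.05),6)
E
```

```text
1.35 [ 0.5513 -0.3178  0.3005] [ 0.69  0.45 -0.39  1.43  0.17  1.29  0.33] 0.37484508144816986 [ 0.28142488  0.48553423 -0.2844718 ]
[[ 0.999  0.039  0.01   0.548]
 [ 0.04  -0.96  -0.277 -0.242]
 [-0.001  0.277 -0.961  0.439]
 [ 0.     0.     0.     1.   ]]
1295 [[-0.0632 -0.0381  0.1704]
 [-0.0585  0.0018  0.1736]
 [-0.0538  0.0385  0.1753]] -0.0577835967561645 0.05154917409395912
[[-0.034  -0.054   0.134 ]
 [-0.0122  0.0384  0.168 ]
 [-0.0092  0.0768  0.1702]]
[[-0.0016, -0.0015, 0.0218, -0.0077, -0.0007, 0.0027], [-0.0016, -0.0016, 0.0219, -0.0077, -0.0007, 0.0027], [-0.0016, -0.0018, 0.0218, -0.0077, -0.0007, 0.0028], [-0.0016, -0.002, 0.0218, -0.0077, -0.0007, 0.0027], [-0.0016, -0.0021, 0.0218, -0.0077, -0.0007, 0.0027], [-0.0015, -0.0023, 0.0218, -0.0077, -0.0006, 0.0027]]
step 0.02191004335915381 0.46923109647090494
```

Request:
arm_command:
  targets:
    - [[-0.002,-0.002,0.022,-0.01,0,0.003],[-0.002,-0.002,0.022,-0.01,0,0.003],[-0.002,-0.002,0.022,-0.01,0,0.003],[-0.001,-0.003,0.022,-0.01,0,0.003],[-0.001,-0.003,0.022,-0.01,0,0.003],[-0.001,-0.003,0.02,-0.01,0,0],[0,0,0,0,0,0]]

```text
clock: 2.28
position: [0.5373, -0.328, 0.1686]
ee_rot: [2.173, 2.215, 0.065]
force: [-0.1, -0.3, 1.6]
width: 0.369
gripper_force: 0.0
```

Request:
arm_command:
  targets:
    - [[0,0,0,0,0,0],[0,0,0,0,0,0],[0,0,0,0,0,0],[0,0,0,0,0,0]]
  jaw: 0.0

```text
clock: 2.78
position: [0.5394, -0.3281, 0.1709]
ee_rot: [2.168, 2.213, 0.067]
force: [1.8, -0.5, -0.1]
width: 0.097
gripper_force: 30.0
```

```bash
python3 - <<'E'
from h import *
s=arm.observe();print(s["clock"],s["position"].round(4),s["joints"].round(2),s["width"]*.0918,s["force"].round(1),s["gripper_force"])
# arc rows in tool frame about hinge
p=np.array(s["position"]);C=R.from_rotvec(s["ee_rot"]).as_matrix();ex=np.array([.9993,.037,0]);up=np.array([0,0,1.])
print("toolz",C[:,2].round(3))
th0=.09;n=10;c=p.copy();D=lambda t:(-.045*np.cos(t)-.145*np.sin(t))*ex+(.145*np.cos(t)-.045*np.sin(t))*up
for i in range(1,n+1):
    t=th0+(.72-th0)*i/n;g=p+D(t)-D(th0);G=rot(.037,t)
    if i==1: C=rot(.037,th0)
    print((C.T@(g-c)).round(4),R.from_matrix(C.T@G).as_rotvec().round(3));c=g;C=G
print(c)
E
```

```text
2.775 [ 0.5394 -0.3281  0.1709] [ 0.74  0.52 -0.38  1.67  0.2   0.94  0.32] 0.008936687601960265 [ 1.8 -0.5 -0.1] 29.992501437664032
toolz [ 0.061  0.001 -0.998]
[-0.     -0.009   0.0031] [-0.063  0.    -0.   ]
[-0.     -0.009   0.0031] [-0.063 -0.    -0.   ]
[-0.     -0.009   0.0031] [-0.063  0.     0.   ]
[-0.     -0.009   0.0031] [-0.063  0.    -0.   ]
[-0.     -0.009   0.0031] [-0.063 -0.     0.   ]
[-0.     -0.009   0.0031] [-0.063  0.    -0.   ]
[-0.     -0.009   0.0031] [-0.063 -0.    -0.   ]
[-0.     -0.009   0.0031] [-0.063  0.     0.   ]
[-0.     -0.009   0.0031] [-0.063 -0.     0.   ]
[-0.     -0.009   0.0031] [-0.063 -0.    -0.   ]
[ 0.46783588 -0.3307623   0.10986131]
```

Request:
arm_command:
  targets:
    - [[0,-0.009,0.003,-0.063,0,0],[0,-0.009,0.003,-0.063,0,0],[0,-0.009,0.003,-0.063,0,0],[0,-0.009,0.003,-0.063,0,0],[0,-0.009,0.003,-0.063,0,0],[0,-0.009,0.003,-0.063,0,0],[0,-0.009,0.003,-0.063,0,0],[0,-0.009,0.003,-0.063,0,0],[0,0,0,0,0,0]]

```text
clock: 3.9
position: [0.4788, -0.3295, 0.1279]
ee_rot: [1.883, 1.92, 0.563]
force: [23.3, -1.1, -19.0]
width: 0.095
gripper_force: 30.0
```

```bash
python3 - <<'E'
from h import *
s=arm.observe();C=R.from_rotvec(s["ee_rot"]).as_matrix()
print(s["clock"],s["position"].round(4),s["joints"].round(2),s["width"]*.0918,s["force"].round(1),(C.T@s["force"]).round(1),s["gripper_force"],C[:,2].round(3))
E
```

```text
3.9 [ 0.4788 -0.3295  0.1279] [ 1.34  0.52 -0.79  2.15 -0.06  0.17  0.78] 0.008744778194730346 [ 23.3  -1.1 -19. ] [-1.6  9.4 28.6] 29.96164619922638 [ 0.538  0.012 -0.843]
```

Request:
arm_command:
  targets:
    - [[0,0,0,0,0,0],[0,0,0,0,0,0],[0,0,0,0,0,0]]
  jaw: 0.03

```text
clock: 4.28
position: [0.4766, -0.3294, 0.1278]
ee_rot: [1.885, 1.923, 0.556]
force: [-0.2, 0.9, 0.3]
width: 0.319
gripper_force: 0.0
```

```bash
python3 - <<'E'
from h import *
s=arm.observe();C=R.from_rotvec(s["ee_rot"]).as_matrix()
print(s["clock"],s["position"].round(4),s["joints"].round(2),s["force"].round(1),C[:,2].round(3))
im,T,P=cam("side");save("s2",im)
z=P[...,2];ex=np.array([.9993,.037]);o=np.array([.606,-.316])
a=(P[...,:2]-o)@ex;b=(P[...,:2]-o)@np.array([-.037,.9993])
px=im["pixels"].astype(int)
m=(z>.04)&(z<.2)&(a<-.003)&(a>-.17)&(b<.13)&(b>-.1)
for lo in np.arange(-.17,0,.01):
    k=m&(a>=lo)&(a<lo+.01)&(b>.03)
    if k.sum()>5: print(round(lo,3),k.sum(),b[k].min().round(3),b[k].max().round(3),np.percentile(z[k],[5,50,98]).round(3))
E
```

```text
4.275 [ 0.4766 -0.3294  0.1278] [ 1.34  0.51 -0.78  2.15 -0.05  0.17  0.78] [-0.2  0.9  0.3] [ 0.534  0.011 -0.846]
-0.13 31 0.031 0.054 [0.116 0.121 0.196]
-0.12 21 0.038 0.051 [0.118 0.123 0.128]
-0.11 23 0.041 0.053 [0.121 0.125 0.131]
-0.1 21 0.042 0.053 [0.125 0.131 0.136]
-0.09 39 0.032 0.085 [0.13  0.139 0.146]
-0.08 64 0.03 0.087 [0.131 0.138 0.144]
-0.07 75 0.03 0.088 [0.118 0.127 0.148]
-0.06 89 0.03 0.088 [0.106 0.127 0.155]
-0.05 97 0.03 0.088 [0.096 0.124 0.158]
-0.04 100 0.078 0.089 [0.081 0.112 0.145]
-0.03 96 0.076 0.088 [0.068 0.101 0.133]
-0.02 113 0.08 0.089 [0.053 0.092 0.132]
-0.01 93 0.08 0.088 [0.049 0.093 0.137]
```

View pics/s2.png

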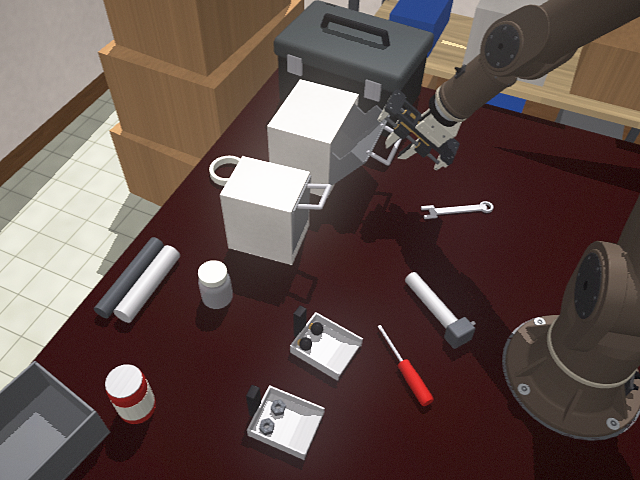

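The side view shows the bin tilted open, with the bar at (385,150), still between the fingers. It is near the stop but may not have reached it. I'll pull a little further and watch the force.

Request:
arm_command:
  targets:
    - [[0,0,0.003,0,0,0],[0,-0.003,0.003,0,0,0],[0,-0.004,0.002,0,0,0],[0,-0.004,0.002,0,0,0],[0,0,0,0,0,0]]
  jaw: 0.016

```text
clock: 4.95
position: [0.4743, -0.3298, 0.1143]
ee_rot: [1.882, 1.921, 0.558]
force: [4.2, 0.3, 3.2]
width: 0.174
gripper_force: 2.7
```

Request:
arm_command:
  targets:
    - [[0,-0.004,0.001,0,0,0],[0,-0.004,0.001,0,0,0],[0,0,0,0,0,0]]

```text
clock: 5.32
position: [0.4746, -0.3305, 0.1129]
ee_rot: [1.87, 1.917, 0.561]
force: [12.8, 6.1, 22.5]
width: 0.177
gripper_force: 11.7
```

Request:
arm_command:
  targets:
    - [[0,0.004,0,0,0,0],[0,0.002,0,0,0,0],[0,0,-0.005,0,0,0],[0,0,-0.02,0,0,0],[0,0,-0.04,0,0,0],[0,0,-0.04,0,0,0],[0,0,-0.04,0,0,0],[0,0,-0.03,0,0,0],[0,0,0,0,0,0]]
  jaw: 0.034

```text
clock: 6.45
position: [0.3773, -0.3329, 0.2592]
ee_rot: [1.888, 1.919, 0.554]
force: [-0.1, -0.5, 0.1]
width: 0.373
gripper_force: 0.0
```

```bash
python3 - <<'E'
from h import *
s=arm.observe()
print(s["clock"],s["position"].round(4),s["joints"].round(2),s["force"].round(1))
im,T,P=cam("scene");save("s3",im)
z=P[...,2];ex=np.array([.9993,.037]);o=np.array([.606,-.316])
a=(P[...,:2]-o)@ex;b=(P[...,:2]-o)@np.array([-.037,.9993])
m=(z>.06)&(z<.2)&(a<-.003)&(a>-.17)&(b<.13)&(b>-.1)
for lo in np.arange(-.17,0,.01):
    k=m&(a>=lo)&(a<lo+.01)
    if k.sum()>5: print(round(lo,3),k.sum(),b[k].min().round(3),b[k].max().round(3),np.percentile(z[k],[5,50,98]).round(3))
yaw=-.15
print("to pan"); c=rows([.506,.138,.25],rot(yaw),10)
print("down"); rows([.506,.138,.06],rot(yaw),6,start=c)
E
```

```text
6.45 [ 0.3773 -0.3329  0.2592] [ 1.97  0.3  -1.23  2.1  -0.23  0.55  1.  ] [-0.1 -0.5  0.1]
-0.14 31 -0.053 0.042 [0.114 0.116 0.117]
-0.13 624 -0.059 0.051 [0.112 0.117 0.12 ]
-0.12 98 -0.059 0.05 [0.117 0.122 0.126]
-0.11 96 -0.059 0.05 [0.121 0.126 0.129]
-0.1 77 -0.059 0.05 [0.125 0.13  0.132]
-0.09 1178 -0.091 0.084 [0.132 0.137 0.141]
-0.08 1542 -0.084 0.084 [0.121 0.127 0.135]
-0.07 1456 -0.075 0.085 [0.109 0.115 0.141]
-0.06 1327 -0.066 0.084 [0.097 0.104 0.151]
-0.05 1270 -0.057 0.084 [0.085 0.092 0.145]
-0.04 741 -0.047 0.085 [0.078 0.082 0.136]
-0.03 71 0.079 0.084 [0.1   0.119 0.132]
-0.02 23 0.079 0.083 [0.122 0.131 0.137]
to pan
[[0.0468, 0.0111, 0.008, 0.0562, -0.0047, 0.0162], [0.047, 0.0107, 0.0071, 0.0562, -0.0046, 0.0163], [0.0472, 0.0104, 0.0063, 0.0561, -0.0047, 0.0162], [0.0475, 0.0099, 0.0055, 0.0562, -0.0046, 0.0163], [0.0476, 0.0094, 0.0048, 0.0562, -0.0047, 0.0162], [0.0477, 0.0089, 0.004, 0.0562, -0.0046, 0.0163], [0.0479, 0.0084, 0.0033, 0.0561, -0.0047, 0.0162], [0.0481, 0.0077, 0.0027, 0.0562, -0.0046, 0.0163], [0.0482, 0.0071, 0.002, 0.0562, -0.0047, 0.0162], [0.0483, 0.0063, 0.0014, 0.0562, -0.0046, 0.0163]]
step 0.048759101714449166 3.3619345292405587
down
[[0.0, 0.0, 0.0317, -0.0, -0.0, -0.0], [0.0, 0.0, 0.0316, -0.0, -0.0, -0.0], [0.0, 0.0, 0.0317, -0.0, -0.0, -0.0], [0.0, 0.0, 0.0316, -0.0, -0.0, -0.0], [0.0, 0.0, 0.0317, -0.0, -0.0, -0.0], [0.0, 0.0001, 0.0317, -0.0, -0.0, -0.0]]
step 0.0317 0.0
```

View pics/s3.png

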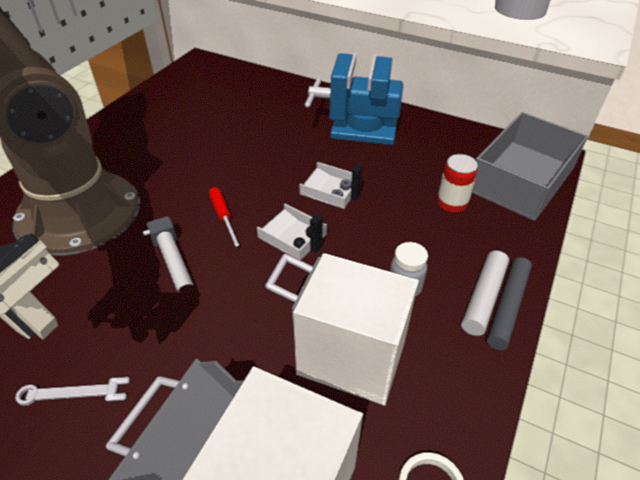

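The scene view shows the bin open at its stop, with the front rim around (200,370) and z = 0.137 as specified. The pan is still at (292,232). Next is the pan.

Request:
arm_command:
  targets:
    - [[0.047,0.011,0.008,0.056,-0.005,0.016],[0.047,0.011,0.007,0.056,-0.005,0.016],[0.047,0.01,0.006,0.056,-0.005,0.016],[0.047,0.01,0.006,0.056,-0.005,0.016],[0.048,0.009,0.005,0.056,-0.005,0.016],[0.048,0.009,0.004,0.056,-0.005,0.016],[0.048,0.008,0.003,0.056,-0.005,0.016],[0.048,0.008,0.003,0.056,-0.005,0.016],[0.048,0.007,0.002,0.056,-0.005,0.016],[0.048,0.006,0.001,0.056,-0.005,0.016]]
  jaw: 0.05

```text
clock: 7.75
position: [0.5026, 0.1365, 0.2486]
ee_rot: [2.369, 2.055, 0.002]
force: [0.6, -1.2, 0.3]
width: 0.547
gripper_force: 0.0
```

```bash
python3 - <<'E'
from h import *
s=arm.observe()
print(s["clock"],s["position"].round(4),s["joints"].round(2),s["force"].round(1))
im,T,P=cam("wrist");save("w4",im);px=im["pixels"].astype(int);z=P[...,2]
near=(np.hypot(P[...,0]-.45,P[...,1]-.14)<.13)
m=near&(z>.075)&(z<.095);Q=P[m];print("posttop",len(Q),Q.mean(0) if len(Q) else 0)
if len(Q)>20:
    r=cv2.minAreaRect(Q[:,:2].astype(np.float32)*1000);print(np.round(cv2.boxPoints(r)).tolist())
m=near&(px.min(-1)>100)&(z<.05)&(z>-.01)
k,l,st,c=cv2.connectedComponentsWithStats(m.astype(np.uint8));i=1+st[1:,4].argmax()
r=cv2.minAreaRect(P[l==i][:,:2].astype(np.float32)*1000);print("pan",np.round(cv2.boxPoints(r)).tolist(),r)
E
```

```text
7.75 [0.5026 0.1365 0.2486] [ 0.38  0.45 -1.03  1.77  0.42  1.16 -0.92] [ 0.6 -1.2  0.3]
posttop 509 [0.50613202 0.14043388 0.0839634 ]
[[497.0, 129.0], [512.0, 127.0], [516.0, 150.0], [500.0, 153.0]]
pan [[375.0, 104.0], [491.0, 86.0], [507.0, 185.0], [391.0, 203.0]] ((440.984130859375, 144.39361572265625), (100.77962493896484, 117.64852142333984), 81.19438171386719)
```

View pics/w4.png

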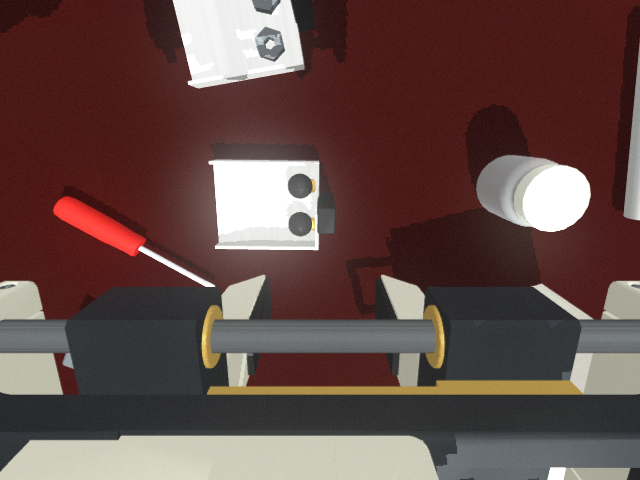

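The wrist view shows the pan with both knobs against the post wall at (300,186) and (300,224), and the post at (327,213). The white bottle at (535,200) could be close to the gripper body, so I'll check it.

```bash
python3 - <<'E'
from h import *
d=np.load("side0.npz");Q=d["P"][258:305,198:233].reshape(-1,3);Q=Q[Q[:,2]>.03];print(np.nanpercentile(Q,[2,50,98],axis=0).round(3))
E
```

```text
[[0.668 0.107 0.032]
 [0.69  0.142 0.084]
 [0.723 0.162 0.092]]
```

Clear: the bottle starts at x = 0.66 and is lower than the gripper body. Going down.

Request:
arm_command:
  targets:
    - [[0.002,0.002,0.03,0,0,0],[0.002,0.001,0.035,0,0,0],[0,0,0.035,0,0,0],[0,0,0.035,0,0,0],[0,0,0.03,0,0,0],[0,0,0.022,0,0,0],[0,0,0,0,0,0]]

```text
clock: 8.68
position: [0.5057, 0.1375, 0.0611]
ee_rot: [2.368, 2.057, 0.001]
force: [-0.5, 0.1, 0.1]
width: 0.543
gripper_force: 0.0
```

Request:
arm_command:
  targets:
    - [[0,0,0,0,0,0],[0,0,0,0,0,0],[0,0,0,0,0,0],[0,0,0,0,0,0],[0,0,0,0,0,0]]
  jaw: 0.0
  newtons: 40

```text
clock: 9.3
position: [0.5077, 0.1374, 0.064]
ee_rot: [2.37, 2.052, 0.007]
force: [-1.0, -1.4, 5.7]
width: 0.169
gripper_force: 40.0
```

```bash
python3 - <<'E'
from h import *
s=arm.observe();C=R.from_rotvec(s["ee_rot"]).as_matrix()
print(s["clock"],s["position"].round(4),s["joints"].round(2),s["force"].round(1),s["width"]*.0918,s["gripper_force"],C.round(3).tolist())
E
```

```text
9.3 [0.5077 0.1374 0.064 ] [ 0.23  0.66 -0.84  1.96  0.68  0.83 -1.14] [-1.  -1.4  5.7] 0.015478492195339965 40.003230571746826 [[0.143, 0.99, 0.008], [0.99, -0.143, -0.002], [-0.001, 0.008, -1.0]]
```

Request:
arm_command:
  targets:
    - [[0,0,-0.008,0,0,0],[0,0,-0.016,0,0,0],[0,0,-0.026,0,0,0],[0,0,-0.034,0,0,0],[0,0,-0.036,0,0,0],[0,0,-0.036,0,0,0],[0,0,-0.034,0,0,0],[0,0,-0.026,0,0,0],[0,0,-0.016,0,0,0],[0,0,-0.008,0,0,0]]

```text
clock: 10.55
position: [0.5058, 0.1379, 0.3044]
ee_rot: [2.369, 2.053, 0.008]
force: [-0.2, -0.4, -3.0]
width: 0.172
gripper_force: 40.0
```

```bash
python3 - <<'E'
from h import *
s=arm.observe();C=R.from_rotvec(s["ee_rot"]).as_matrix()
print(s["clock"],s["position"].round(4),s["joints"].round(2),s["force"].round(1),s["width"]*.0918,C.round(3).tolist())
ex=np.array([.9993,.037,0]);o=np.array([.606,-.316,0])
g=o+.08*ex+np.array([0,0,.29]);print(g)
rows(g,rot(.037),20)
E
```

```text
10.55 [0.5058 0.1379 0.3044] [ 0.41  0.4  -1.06  1.68  0.37  1.27 -0.87] [-0.2 -0.4 -3. ] 0.015818965358440653 [[0.142, 0.99, 0.009], [0.99, -0.142, -0.002], [-0.001, 0.009, -1.0]]
[ 0.685944 -0.31304   0.29    ]
[[-0.021, 0.0121, 0.0008, 0.0004, 0.0001, -0.009], [-0.0212, 0.0119, 0.0009, 0.0005, 0.0001, -0.009], [-0.0212, 0.0118, 0.0008, 0.0004, 0.0, -0.009], [-0.0214, 0.0115, 0.0008, 0.0004, 0.0001, -0.009], [-0.0214, 0.0114, 0.0008, 0.0005, 0.0001, -0.009], [-0.0216, 0.0112, 0.0008, 0.0004, 0.0001, -0.0089], [-0.0217, 0.0109, 0.0008, 0.0005, 0.0, -0.009], [-0.0217, 0.0108, 0.0008, 0.0004, 0.0001, -0.009], [-0.0219, 0.0106, 0.0008, 0.0004, 0.0001, -0.009], [-0.0219, 0.0104, 0.0008, 0.0005, 0.0001, -0.009], [-0.0221, 0.0102, 0.0008, 0.0004, 0.0001, -0.009], [-0.0221, 0.0099, 0.0008, 0.0004, 0.0, -0.009], [-0.0222, 0.0098, 0.0007, 0.0005, 0.0001, -0.009], [-0.0223, 0.0096, 0.0008, 0.0004, 0.0001, -0.009], [-0.0224, 0.0094, 0.0007, 0.0004, 0.0001, -0.009], [-0.0225, 0.0092, 0.0008, 0.0005, 0.0, -0.009], [-0.0225, 0.009, 0.0007, 0.0004, 0.0001, -0.0089], [-0.0227, 0.0088, 0.0007, 0.0005, 0.0001, -0.009], [-0.0227, 0.0085, 0.0008, 0.0004, 0.0001, -0.009], [-0.0228, 0.0084, 0.0007, 0.0004, 0.0001, -0.009]]
step 0.02424974226667162 0.5162028587972496
```

Request:
arm_command:
  targets:
    - [[-0.008,0.005,0,0,0,0],[-0.015,0.009,0.001,0,0,-0.009],[-0.021,0.012,0.001,0,0,-0.009],[-0.021,0.012,0.001,0,0,-0.009],[-0.021,0.011,0.001,0,0,-0.009],[-0.022,0.011,0.001,0,0,-0.009],[-0.022,0.011,0.001,0,0,-0.009],[-0.022,0.011,0.001,0,0,-0.009],[-0.022,0.011,0.001,0,0,-0.009],[-0.022,0.011,0.001,0,0,-0.009]]

```text
clock: 11.8
position: [0.5882, -0.0701, 0.294]
ee_rot: [2.285, 2.148, 0.004]
force: [0.7, -0.2, -2.6]
width: 0.175
gripper_force: 40.0
```

Request:
arm_command:
  targets:
    - [[-0.022,0.01,0.001,0,0,-0.009],[-0.022,0.01,0.001,0,0,-0.009],[-0.022,0.01,0.001,0,0,-0.009],[-0.022,0.01,0.001,0,0,-0.009],[-0.023,0.009,0.001,0,0,-0.009],[-0.023,0.009,0.001,0,0,-0.009],[-0.023,0.009,0.001,0,0,-0.009],[-0.022,0.009,0.001,0,0,-0.009],[-0.021,0.009,0.001,0,0,-0.009],[-0.016,0.006,0,0,0,-0.009]]

```text
clock: 13.05
position: [0.674, -0.2885, 0.2852]
ee_rot: [2.188, 2.248, 0.003]
force: [-0.0, 0.4, -2.0]
width: 0.169
gripper_force: 40.0
```

```bash
cat > pour.py <<'E'
from h import *
import sys
def tgt(th,la,lz,b=-.003):
    ex=np.array([.9993,.037,0]);ey=np.array([-.037,.9993,0]);o=np.array([.606,-.316,0]);c,s=np.cos(th),np.sin(th)
    h=np.array([-.115*c+.046*s,-.115*s-.046*c])
    ha=la-h[0];hz=lz-h[1]
    ha+=-.003*s;hz+=.003*c
    return o+ha*ex+b*ey+np.array([0,0,hz])
s=arm.observe();C=R.from_rotvec(s["ee_rot"]).as_matrix()
print(s["clock"],s["position"].round(4),s["joints"].round(2),s["force"].round(1),s["width"]*.0918,C.round(3).tolist())
th,la,lz,n=map(float,sys.argv[1:5]);g=tgt(th,la,lz);print(g)
rows(g,rot(.037,th),int(n))
E
python3 pour.py .2 -.035 .205 6
```

```text
13.05 [ 0.674  -0.2885  0.2852] [ 0.78  0.76 -0.93  1.15  0.59  1.49 -0.02] [-0.   0.4 -2. ] 0.015485824447986025 [[-0.027, 1.0, 0.005], [1.0, 0.027, -0.002], [-0.002, 0.005, -1.0]]
[ 0.67403628 -0.3164829   0.27587024]
[[-0.0047, -0.0001, 0.0016, -0.0325, 0.0005, -0.0016], [-0.0046, -0.0002, 0.0015, -0.0325, 0.0005, -0.0016], [-0.0047, -0.0003, 0.0016, -0.0326, 0.0004, -0.0016], [-0.0047, -0.0003, 0.0015, -0.0325, 0.0005, -0.0016], [-0.0046, -0.0003, 0.0015, -0.0325, 0.0005, -0.0015], [-0.0047, -0.0005, 0.0015, -0.0326, 0.0005, -0.0016]]
step 0.004965883607174055 1.8645881295995206
```

Request:
arm_command:
  targets:
    - [[-0.005,0,0.001,-0.02,0,-0.002],[-0.005,0,0.001,-0.02,0,-0.002],[-0.005,0,0.001,-0.02,0,-0.002],[-0.005,0,0.001,-0.03,0,-0.002],[-0.004,0,0.002,-0.03,0,-0.002],[-0.004,0,0.002,-0.03,0,0],[0,-0.001,0.001,-0.03,0,0],[0,-0.001,0.001,-0.02,0,0],[0,0,0,0,0,0],[0,0,0,0,0,0]]

```text
clock: 14.3
position: [0.6744, -0.3143, 0.2776]
ee_rot: [2.071, 2.153, 0.221]
force: [0.7, 0.3, -1.6]
width: 0.171
gripper_force: 40.0
```

```bash
python3 pour.py .2 -.035 .205 4|tail -2; python3 pour.py .35 -.03 .18 6; python3 - <<'E'
from h import *
im,T,P=cam("scene");save("s5",im)
E
```

```text
[[-0.0005, -0.0002, 0.0004, 0.0019, 0.0007, 0.0004], [-0.0006, -0.0002, 0.0004, 0.002, 0.0006, 0.0005], [-0.0005, -0.0002, 0.0004, 0.0019, 0.0007, 0.0004], [-0.0006, -0.0002, 0.0004, 0.0019, 0.0006, 0.0005]]
step 0.0006708203932499369 0.1182571564475065
14.3 [ 0.6744 -0.3143  0.2776] [ 0.95  0.7  -1.    1.33  0.59  1.21  0.01] [ 0.7  0.3 -1.6] 0.01573919532053511 [[-0.038, 0.978, 0.206], [0.999, 0.038, 0.005], [-0.003, 0.206, -0.979]]
[ 0.66729401 -0.31673254  0.26546251]
[[-0.0004, -0.0016, 0.0017, -0.0237, 0.0004, 0.0003], [-0.0003, -0.0016, 0.0017, -0.0237, 0.0004, 0.0004], [-0.0004, -0.0017, 0.0017, -0.0237, 0.0004, 0.0003], [-0.0003, -0.0017, 0.0016, -0.0238, 0.0005, 0.0003], [-0.0004, -0.0017, 0.0016, -0.0237, 0.0004, 0.0003], [-0.0004, -0.0018, 0.0015, -0.0237, 0.0004, 0.0004]]
step 0.0023685438564654024 1.3582121337720405
```

View pics/s5.png

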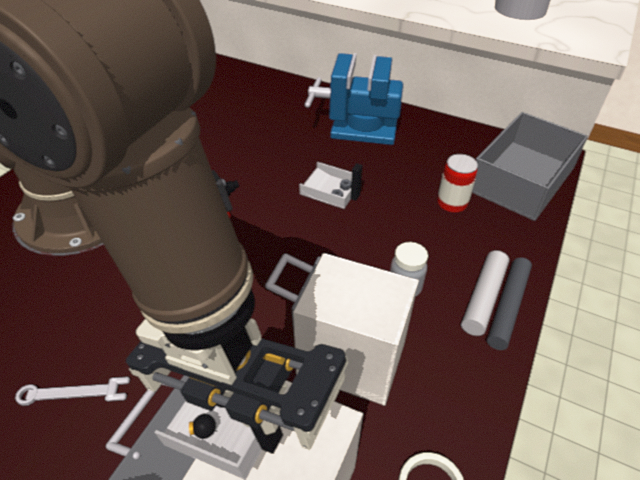

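The scene view shows the pan over the open bin. One knob is visible, rolled to the ramp kink at (205,426), and the other is hidden by the gripper. I'll keep tipping.

Request:
arm_command:
  targets:
    - [[0,-0.002,0.002,-0.024,0,0],[0,-0.002,0.002,-0.024,0,0],[-0.001,-0.002,0.002,-0.024,0,0],[0,-0.002,0.002,-0.024,0,0],[-0.001,-0.002,0.001,-0.024,0,0],[0,-0.001,0.001,-0.024,0,0],[0,0,0,0,0,0]]

```text
clock: 15.22
position: [0.6661, -0.3168, 0.2646]
ee_rot: [1.993, 2.071, 0.364]
force: [-0.7, 0.1, -2.5]
width: 0.169
gripper_force: 40.0
```

```bash
python3 pour.py .87 -.03 .175 14; python3 - <<'E'
from h import *
from pour import tgt
E
```

```text
15.225 [ 0.6661 -0.3168  0.2646] [ 1.07  0.67 -1.05  1.5   0.59  0.97  0.  ] [-0.7  0.1 -2.5] 0.015538874877603932 [[-0.038, 0.938, 0.344], [0.999, 0.037, 0.01], [-0.003, 0.344, -0.939]]
[ 0.61280924 -0.31874989  0.29449433]
[[-0.0, -0.0028, -0.0033, -0.0371, 0.0001, 0.0002], [-0.0, -0.0028, -0.0034, -0.0371, 0.0002, 0.0001], [-0.0, -0.0025, -0.0035, -0.037, 0.0001, 0.0002], [-0.0, -0.0025, -0.0036, -0.0371, 0.0001, 0.0002], [-0.0, -0.0023, -0.0037, -0.0371, 0.0001, 0.0002], [-0.0, -0.0022, -0.0038, -0.0371, 0.0002, 0.0001], [-0.0, -0.002, -0.0039, -0.0371, 0.0001, 0.0002], [-0.0, -0.0019, -0.0039, -0.037, 0.0001, 0.0002], [-0.0, -0.0018, -0.004, -0.0371, 0.0001, 0.0001], [-0.0, -0.0016, -0.0041, -0.0371, 0.0002, 0.0002], [-0.0, -0.0014, -0.0041, -0.0371, 0.0001, 0.0002], [-0.0, -0.0013, -0.0041, -0.037, 0.0001, 0.0002], [-0.0, -0.0012, -0.0043, -0.0371, 0.0001, 0.0001], [0.0, -0.001, -0.0042, -0.0371, 0.0002, 0.0002]]
step 0.00432781700167648 2.1257120286005735
15.225 [ 0.6661 -0.3168  0.2646] [ 1.07  0.67 -1.05  1.5   0.59  0.97  0.  ] [-0.7  0.1 -2.5] 0.015538874877603932 [[-0.038, 0.938, 0.344], [0.999, 0.037, 0.01], [-0.003, 0.344, -0.939]]Traceback (most recent call last):
  File "<stdin>", line 2, in <module>
  File "pour.py", line 11, in <module>
    th,la,lz,n=map(float,sys.argv[1:5]);g=tgt(th,la,lz);print(g)
    ^^^^^^^^^^
ValueError: not enough values to unpack (expected 4, got 0)
```

Request:
arm_command:
  targets:
    - [[0,-0.003,-0.003,-0.037,0,0],[0,-0.003,-0.003,-0.037,0,0],[0,-0.003,-0.003,-0.037,0,0],[0,-0.002,-0.004,-0.037,0,0],[0,-0.002,-0.004,-0.037,0,0],[0,-0.002,-0.004,-0.037,0,0],[0,-0.002,-0.004,-0.037,0,0]]

```text
clock: 16.1
position: [0.64, -0.3175, 0.2801]
ee_rot: [1.838, 1.912, 0.6]
force: [0.2, -0.0, -2.3]
width: 0.172
gripper_force: 40.0
```

Request:
arm_command:
  targets:
    - [[0,-0.002,-0.004,-0.037,0,0],[0,-0.002,-0.004,-0.037,0,0],[0,-0.002,-0.004,-0.037,0,0],[0,-0.001,-0.004,-0.037,0,0],[0,-0.001,-0.004,-0.037,0,0],[0,-0.001,-0.004,-0.037,0,0],[0,-0.001,-0.004,-0.037,0,0],[0,0,0,0,0,0],[0,0,0,0,0,0],[0,0,0,0,0,0]]

```text
clock: 17.35
position: [0.6143, -0.3184, 0.2947]
ee_rot: [1.674, 1.742, 0.806]
force: [0.2, -0.1, -2.3]
width: 0.176
gripper_force: 40.0
```

```bash
python3 pour.py .9 -.03 .175 2;python3 - <<'E'
from h import *
im,T,P=cam("side");A=im["pixels"];im2,T,P=cam("scene");B=im2["pixels"]
o=np.hstack([cv2.resize(A[50:290,200:520],(400,300)),cv2.resize(B[300:480,60:360],(400,300))])
cv2.imwrite("pics/c6.png",o[:,:,::-1])
E
```

```text
17.35 [ 0.6143 -0.3184  0.2947] [ 1.53  0.59 -1.24  1.96  0.49  0.21  0.18] [ 0.2 -0.1 -2.3] 0.01617706756080866 [[-0.039, 0.644, 0.764], [0.999, 0.027, 0.027], [-0.003, 0.764, -0.645]]
[ 0.60921096 -0.31888312  0.29554148]
[[-0.0001, -0.0013, -0.0022, -0.0151, 0.0004, 0.0017], [-0.0002, -0.0013, -0.0022, -0.0151, 0.0004, 0.0018]]
step 0.002557342370508884 0.8709335423749126
```

View pics/c6.png

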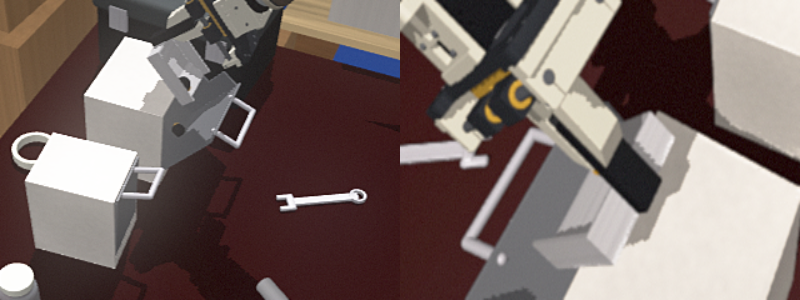

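```bash
python3 - <<'E'
from h import *
im,T,P=cam("side")
for u,v in((342,152),(348,116),(341,150)):
    print(u,v,np.nanmedian(P[v-2:v+3,u-2:u+3].reshape(-1,3),0).round(3))
A=im["pixels"][80:200,280:420];cv2.imwrite("pics/c7.png",cv2.resize(A,(700,600))[:,:,::-1])
E
```

```text
342 152 [ 0.607 -0.322  0.064]
348 116 [ 0.586 -0.284  0.208]
341 150 [ 0.614 -0.328  0.064]
```

View pics/c7.png

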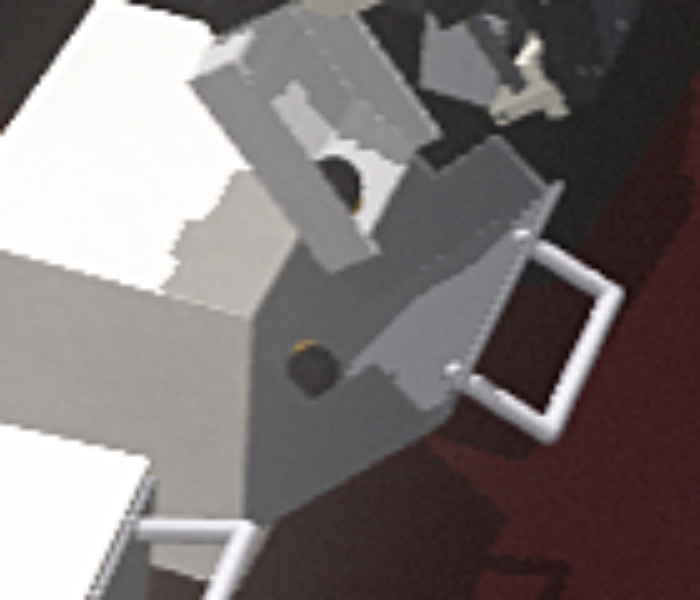

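The crop shows one knob on the bin floor at (315,370). The other is hung up on its collar in the pan at (340,180). I'll tip slightly more with a small shake.

Request:
arm_command:
  targets:
    - [[0,-0.001,-0.004,-0.03,0,0],[0,-0.001,-0.003,-0.03,0,0],[0.006,0,0,0,0,0],[-0.006,0.004,0,0,0,0],[0.006,-0.004,0,0,0,0],[-0.006,0.004,0,0,0,0],[0,-0.004,0,0,0,0],[0,0,0,0,0,0],[0,0,0,0,0,0]]

```text
clock: 18.62
position: [0.6073, -0.3192, 0.2976]
ee_rot: [1.636, 1.702, 0.85]
force: [-0.2, 0.1, -1.7]
width: 0.175
gripper_force: 40.0
```

```bash
cat > chk.py <<'E'
from h import *
s=arm.observe();C=R.from_rotvec(s["ee_rot"]).as_matrix()
print(s["clock"],s["position"].round(4),s["joints"].round(2),s["force"].round(1),s["width"]*.0918,C[:,2].round(3))
for n in("side","scene"):
    im,T,P=cam(n);px=im["pixels"].astype(int);m=(px.max(-1)<60)&(P[...,0]>.48)&(P[...,0]<.64)&(abs(P[...,1]+.317)<.09)&(P[...,2]<.23)
    k,l,st,c=cv2.connectedComponentsWithStats(m.astype(np.uint8))
    for i in range(1,k):
        if st[i,4]>15: print(n,st[i],np.nanmedian(P[l==i],0).round(3))
E
python3 chk.py
```

```text
18.625 [ 0.6073 -0.3192  0.2976] [ 1.58  0.61 -1.26  2.    0.46  0.13  0.24] [-0.2  0.1 -1.7] 0.016055753242415396 [ 0.8    0.03  -0.599]
side [341 150   7   9  18] [ 0.6   -0.325  0.054]
side [366 159  22  13 143] [ 0.534 -0.38  -0.001]
side [ 340  168   48   44 1116] [ 0.538 -0.287 -0.001]
```

Request:
arm_command:
  targets:
    - [[0,0.001,-0.004,0.037,0,0],[0,0.001,-0.004,0.037,0,0],[0,0.001,-0.004,0.037,0,0],[0,0.002,-0.004,0.037,0,0],[0,0.002,-0.004,0.037,0,0],[0,0.002,-0.004,0.037,0,0],[0,0.002,-0.004,0.037,0,0],[0,0.002,-0.004,0.037,0,0],[0,0.002,-0.004,0.037,0,0],[0,0.002,-0.004,0.037,0,0]]

```text
clock: 19.98
position: [0.5926, -0.3197, 0.3381]
ee_rot: [1.871, 1.946, 0.554]
force: [0.1, -0.2, -1.1]
width: 0.168
gripper_force: 40.0
```

```bash
python3 chk.py; python3 - <<'E'
from h import *
im,T,P=cam("side");A=im["pixels"][60:200,260:440]
im,T,P=cam("scene");B=im["pixels"][340:480,100:280]
cv2.imwrite("pics/c8.png",np.hstack([cv2.resize(x,(400,311)) for x in(A,B)])[:,:,::-1])
E
```

```text
19.975 [ 0.5926 -0.3197  0.3381] [ 1.41  0.48 -1.18  1.7   0.33  0.73  0.24] [ 0.1 -0.2 -1.1] 0.015403903501314996 [ 0.529  0.018 -0.849]
side [367 159  21  13 134] [ 0.533 -0.381 -0.001]
side [ 340  168   47   45 1037] [ 0.536 -0.284 -0.001]
```

View pics/c8.png

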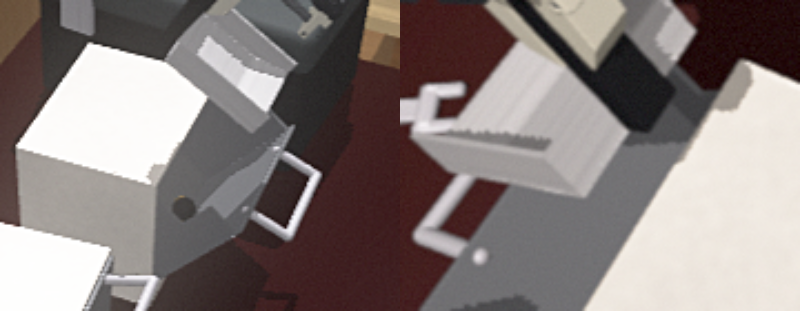

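The pan now looks empty in both crops, with one knob visible in the bin at (184,208). The second knob must be hidden by the bin's side wall; I'll confirm that later. Taking the pan back to its place.

```bash
python3 - <<'E'
from h import *
c=rows([.506,.1375,.30],rot(-.143,0),14)
E
```

```text
[[0.0329, -0.0056, -0.0004, 0.0398, -0.0035, 0.0127], [0.0328, -0.0059, -0.0003, 0.0399, -0.0034, 0.0127], [0.0327, -0.0064, -0.0001, 0.0398, -0.0035, 0.0128], [0.0326, -0.0069, 0.0, 0.0398, -0.0034, 0.0127], [0.0326, -0.0072, 0.0002, 0.0399, -0.0035, 0.0127], [0.0324, -0.0076, 0.0004, 0.0398, -0.0034, 0.0127], [0.0324, -0.0081, 0.0005, 0.0398, -0.0035, 0.0128], [0.0322, -0.0084, 0.0008, 0.0399, -0.0035, 0.0127], [0.0322, -0.0088, 0.001, 0.0398, -0.0034, 0.0127], [0.032, -0.0091, 0.0013, 0.0398, -0.0035, 0.0127], [0.0319, -0.0095, 0.0015, 0.0399, -0.0034, 0.0128], [0.0319, -0.0099, 0.0018, 0.0398, -0.0035, 0.0127], [0.0316, -0.0102, 0.0021, 0.0398, -0.0034, 0.0127], [0.0316, -0.0104, 0.0024, 0.0399, -0.0035, 0.0127]]
step 0.033375589882427545 2.4020397133797853
```

Request:
arm_command:
  targets:
    - [[0.033,-0.006,0,0.04,-0.003,0.013],[0.033,-0.006,0,0.04,-0.004,0.013],[0.033,-0.006,0,0.04,-0.003,0.013],[0.033,-0.007,0,0.04,-0.004,0.013],[0.033,-0.007,0,0.04,-0.003,0.013],[0.032,-0.008,0,0.04,-0.004,0.013],[0.032,-0.008,0.001,0.04,-0.003,0.013],[0.032,-0.008,0.001,0.04,-0.004,0.013]]

```text
clock: 21.18
position: [0.5432, -0.0574, 0.3151]
ee_rot: [2.17, 2.023, 0.254]
force: [-0.1, 0.5, -2.1]
width: 0.17
gripper_force: 40.0
```

Request:
arm_command:
  targets:
    - [[0.032,-0.009,0.001,0.04,-0.003,0.013],[0.032,-0.009,0.001,0.04,-0.004,0.013],[0.032,-0.009,0.002,0.04,-0.003,0.013],[0.032,-0.01,0.002,0.04,-0.004,0.013],[0.031,-0.01,0.002,0.04,-0.003,0.013],[0.031,-0.01,0.002,0.04,-0.004,0.013],[0,0,0,0,0,0],[0,0,0,0,0,0]]

```text
clock: 22.18
position: [0.5081, 0.1358, 0.2994]
ee_rot: [-2.377, -2.05, 0.003]
force: [-0.6, -0.2, -2.6]
width: 0.17
gripper_force: 40.0
```

```bash
python3 - <<'E'
from h import *
s=arm.observe();print(s["clock"],s["position"].round(4),s["joints"].round(2),s["force"].round(1))
rows([.506,.1375,.067],rot(-.143,-.007),9)
E
```

```text
22.175 [0.5081 0.1358 0.2994] [ 0.39  0.41 -1.04  1.67  0.37  1.27 -0.86] [-0.6 -0.2 -2.6]
[[0.0001, -0.0002, 0.0258, 0.0004, -0.0, -0.0005], [0.0002, -0.0001, 0.0258, 0.0004, -0.0001, -0.0004], [0.0001, -0.0002, 0.0259, 0.0005, 0.0, -0.0005], [0.0002, -0.0001, 0.0258, 0.0004, -0.0, -0.0005], [0.0001, -0.0002, 0.0258, 0.0004, -0.0, -0.0005], [0.0002, -0.0001, 0.0258, 0.0004, -0.0001, -0.0004], [0.0001, -0.0001, 0.0258, 0.0004, 0.0, -0.0005], [0.0002, -0.0001, 0.0259, 0.0005, -0.0, -0.0005], [0.0001, -0.0001, 0.0258, 0.0004, -0.0001, -0.0004]]
step 0.025800968974052117 0.03668719945028259
```

```bash
python3 - <<'E'
from h import *
for n in("side","scene"):
    im,T,P=cam(n);px=im["pixels"].astype(int)
    d=P-np.array([.508,.136,.296]);a=d@np.array([.99,-.142,0]);b=d@np.array([.142,.99,0]);z=d[...,2]
    box=(a>-.112)&(a<-.014)&(abs(b)<.042)&(z<-.022)&(z>-.065)
    print(n,"in pan",box.sum(),"dark",(box&(px.max(-1)<70)).sum(),"z",np.nanpercentile(z[box],[5,50,95]).round(3) if box.sum() else 0)
    box=(abs(P[...,0]-.56)<.1)&(abs(P[...,1]+.317)<.1)&(P[...,2]>.03)&(P[...,2]<.1)
    m=box&(px.max(-1)<60);k,l,st,c=cv2.connectedComponentsWithStats(m.astype(np.uint8))
    for i in range(1,k):
        if st[i,4]>8: print(n,st[i],np.nanmedian(P[l==i],0).round(3))
E
```

```text
side in pan 2225 dark 0 z [-0.06  -0.057 -0.043]
side [338 149  10  10  76] [ 0.606 -0.322  0.06 ]
scene in pan 1049 dark 0 z [-0.057 -0.054 -0.044]
```

Request:
arm_command:
  targets:
    - [[0,0,0.02,0,0,0],[0,0,0.03,0,0,0],[0,0,0.035,0,0,0],[0,0,0.035,0,0,0],[0,0,0.035,0,0,0],[0,0,0.03,0,0,0],[0,0,0.02,0,0,0],[0,0,0.015,0,0,0],[0,0,0.008,0,0,0],[0,0,0,0,0,0]]

```text
clock: 23.52
position: [0.5073, 0.1367, 0.0719]
ee_rot: [-2.377, -2.05, 0.003]
force: [0.9, 0.3, -0.7]
width: 0.173
gripper_force: 40.0
```

Request:
arm_command:
  targets:
    - [[0,0,0.003,0,0,0],[0,0,0.002,0,0,0],[0,0,0.002,0,0,0],[0,0,0.001,0,0,0],[0,0,0,0,0,0]]

```text
clock: 24.15
position: [0.5073, 0.1367, 0.0639]
ee_rot: [-2.377, -2.05, 0.003]
force: [-0.1, -1.2, -1.7]
width: 0.172
gripper_force: 40.0
```

Request:
arm_command:
  targets:
    - [[0,0,0.001,0,0,0],[0,0,0.001,0,0,0],[0,0,0,0,0,0]]

```text
clock: 24.52
position: [0.5073, 0.1369, 0.0636]
ee_rot: [-2.378, -2.051, 0.003]
force: [-6.5, -3.9, 23.7]
width: 0.171
gripper_force: 40.0
```

Contact with the bench. Ease off slightly, release and retreat upward.

Request:
arm_command:
  targets:
    - [[0,0,-0.002,0,0,0],[0,0,0,0,0,0]]

```text
clock: 24.78
position: [0.5074, 0.1367, 0.064]
ee_rot: [-2.377, -2.05, 0.003]
force: [1.0, 0.7, -1.8]
width: 0.171
gripper_force: 40.0
```

Request:
arm_command:
  targets:
    - [[0,0,0,0,0,0],[0,0,0,0,0,0],[0,0,0,0,0,0],[0,0,0,0,0,0]]
  jaw: 0.05

```text
clock: 25.28
position: [0.5072, 0.1367, 0.0639]
ee_rot: [-2.377, -2.05, 0.003]
force: [-0.4, 0.6, 0.1]
width: 0.531
gripper_force: 0.0
```

Request:
arm_command:
  targets:
    - [[0,0,-0.015,0,0,0],[0,0,-0.04,0,0,0],[0,0,-0.05,0,0,0],[0,0,-0.05,0,0,0],[0,0,-0.05,0,0,0],[0,0,-0.035,0,0,0],[0,0,0,0,0,0]]

```text
clock: 26.15
position: [0.5088, 0.1377, 0.3075]
ee_rot: [-2.378, -2.052, -0.005]
force: [-0.3, -0.2, -0.9]
width: 0.545
gripper_force: 0.0
```

```bash
python3 - <<'E'
from h import *
s=arm.observe();print(s["clock"],s["position"].round(4),s["joints"].round(2),s["force"].round(1))
im,T,P=cam("wrist");px=im["pixels"].astype(int);z=P[...,2]
near=np.hypot(P[...,0]-.45,P[...,1]-.14)<.13
Q=P[near&(z>.075)&(z<.1)];print("post",len(Q),Q.mean(0).round(3),np.percentile(Q[:,2],[5,95]) if len(Q) else 0)
rows([.53,-.22,.36],rot(0.0,0),8)
E
```

```text
26.15 [0.5088 0.1377 0.3075] [ 0.4   0.4  -1.04  1.66  0.36  1.28 -0.86] [-0.3 -0.2 -0.9]
post 372 [0.507 0.14  0.084] [0.08156221 0.08569832]
[[-0.0437, 0.0092, -0.0069, -0.0001, -0.0001, -0.0184], [-0.0439, 0.0085, -0.0068, -0.0001, -0.0002, -0.0184], [-0.0441, 0.0076, -0.0069, -0.0001, -0.0001, -0.0184], [-0.0441, 0.0068, -0.0068, -0.0001, -0.0002, -0.0183], [-0.0443, 0.006, -0.0068, -0.0001, -0.0001, -0.0184], [-0.0444, 0.0052, -0.0069, -0.0001, -0.0001, -0.0184], [-0.0445, 0.0043, -0.0068, -0.0001, -0.0002, -0.0184], [-0.0445, 0.0036, -0.0068, -0.0001, -0.0001, -0.0184]]
step 0.04518783022009355 1.054273481591459
```

The pan stands upright. Now I'll look into the bin with the wrist camera.

Request:
arm_command:
  targets:
    - [[-0.054,0.011,-0.007,0,0,-0.018],[-0.054,0.011,-0.007,0,0,-0.018],[-0.054,0.011,-0.007,0,0,-0.018],[-0.055,0.01,-0.007,0,0,-0.018],[-0.055,0.01,-0.007,0,0,-0.018],[-0.055,0.009,-0.007,0,0,-0.018],[-0.055,0.008,-0.007,0,0,-0.018],[-0.055,0.008,-0.007,0,0,-0.018],[0,0,0,0,0,0]]

```text
clock: 27.32
position: [0.5481, -0.3112, 0.3571]
ee_rot: [-2.23, -2.206, 0.005]
force: [0.5, 1.2, -0.4]
width: 0.545
gripper_force: 0.0
```

```bash
python3 - <<'E'
from h import *
s=arm.observe();print(s["clock"],s["position"].round(4),s["force"].round(1))
im,T,P=cam("wrist")
ims,_,_=cam("scene")
cv2.imwrite("pics/c9.png",np.hstack([cv2.resize(x["pixels"],(400,300)) for x in(im,ims)])[:,:,::-1])
E
```

```text
27.325 [ 0.5481 -0.3112  0.3571] [ 0.5  1.2 -0.4]
```

View pics/c9.png

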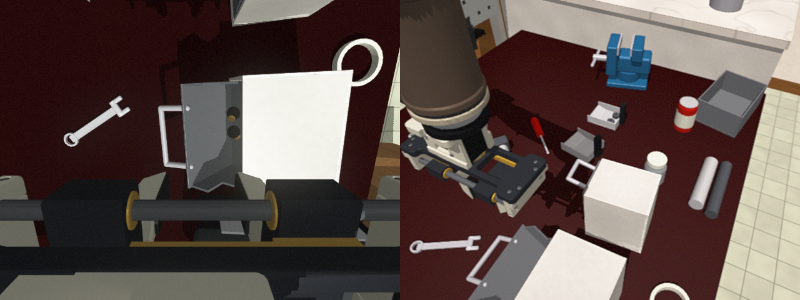

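The wrist view shows both knobs lying in the open bin at (234,113) and (234,130). The scene view shows the empty pan upright at (583,143), with the arm touching nothing.

```bash
python3 -c "
from cell import arm
print(arm.sign_off())"
```

```text
the job is handed in; nothing more can be done
None
```

The job is handed in at about 27 s of the 72 s: the wide bin is open at its stop with both ball knobs inside, and the empty pan stands upright on the bench.

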